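# Change the carver's sharpener from honing to grinding

### The job

Change the bench sharpener over from honing to grinding. Take the stack on its spindle apart from the top: lay the aluminium spacer ring flat in the turned dish, and put the felt wheel and the leather wheel each down over the dowel of the wooden stand whose base has that wheel's own diameter. Then fit the grey grinding stone onto the bare spindle, its D-bore turned to match the spindle's flat, lowered gently (it is brittle) until it sits fully down on the drive flange; leave the hand nut and the gouge where they lie.

Things in the scene. Friction and masses are not known exactly. Their poses are not given: they have to be found in the camera images.
- sharpener: Fixed machine, housing 195 x 160 mm, deck at z 80. Origin: on the table under the spindle axis; x from front (switch) to back. Spindle, does not turn: 36 mm flange, top (seat) at z 96; shaft 20 mm diameter to z 130, one flat facing +x 6.5 mm off the axis; taper to z 134; 12 mm threaded end to z 150. Tool-rest bar along y at x +98, top z 131; else nothing above z 84 within 80 mm of the axis.
- spacer: Plain aluminium ring, 34 mm outside diameter, round bore 23.6 mm, 10 mm thick, 40 g. Origin: centre of its underside, z up. At the start on top of the stack on the spindle (underside 126 mm above the table).
- felt_wheel: Off-white felt wheel, 52 mm diameter, 16 mm thick, about 35 g, with a D-shaped through bore: 23 mm diameter with one flat 8 mm from the axis, on the wheel's +x side. Origin: centre of its underside, z up. At the start in the middle of the stack on the spindle (underside at 110 mm).
- leather_wheel: Brown leather-rimmed plywood wheel, 68 mm diameter, 14 mm thick, about 60 g, the same D-bore (flat 8 mm from the axis on its +x side). Origin: centre of its underside, z up. At the start at the bottom of the stack, on the flange (underside at 96 mm).
- grinding_stone: Grey stone cylinder, 62 mm diameter, 40 high, about 250 g; D-bore right through a white bush, 23 mm diameter, flat 8 mm off the axis on its +x side, a black line on the bush there (1.5 mm clearance all round the spindle). Origin: centre of the underside, z up. Starts standing on the table. It slides home when its x axis points as the sharpener's x does, to about 0.15 rad.
- large_stand: Turned wooden stand for the leather wheel, fixed in an episode: base 68 mm diameter, 12 mm high, with an upright dowel, 8 mm diameter, its tapered tip 50 mm above the table. Origin: on the table, on the dowel's axis.
- small_stand: Turned wooden stand for the felt wheel, like the large one but with a base of 52 mm diameter (12 mm high, the same dowel to 50 mm). Fixed in an episode. Origin: on the table, on the dowel's axis.
- dish: Shallow turned dish of dark wood for the spacer, fixed in an episode: inner floor 6 mm above the table and about 100 mm in diameter, rim 134 mm outside diameter, 20 mm high. Origin: on the table, at its centre.
- star_nut: Bystander: black star-shaped hand nut with a brass core, 47 mm across, 22 mm high, loose on the table in front of the sharpener. Origin: centre of its underside. To be left alone.
- gouge: Bystander: carving gouge, 230 mm long, at most 27 mm high, loose on the table behind the sharpener. Origin: on the table, under the front end of the handle; its x axis points to the blade. To be left alone.
Things that resemble listed ones, but are neither listed nor needed, are in the scene too. There is more than one size of the leather_wheel; the job needs the largest.

How it is judged (in metres and radians):
At the end, for the whole second after the job is handed in: Spacer flat on the dish floor. Felt wheel on the small stand, leather wheel on the large one, over the dowel (within 10 mm) and flat on the base (2.5 mm). Stone on the spindle (3 mm, flat matched to 0.25 rad), down to the flange within 2.5 mm. All at rest (horizontal distance between spacer and dish below 0.04 m and z of spacer in the frame of dish below 0.01 m and angle between spacer's own z axis and vertical below 0.12 rad and horizontal distance between felt_wheel and small_stand below 0.01 m and z of felt_wheel in the frame of small_stand below 0.0145 m and angle between each of felt_wheel, leather_wheel's own z axis and vertical below 0.08 rad and horizontal distance between leather_wheel and large_stand below 0.01 m and z of leather_wheel in the frame of large_stand below 0.0145 m and horizontal distance between grinding_stone and sharpener below 0.003 m and z of grinding_stone in the frame of sharpener between 0.094 and 0.0985 m and angle between the x axis of grinding_stone and the x axis of sharpener, either way round below 0.25 rad and angle between grinding_stone's own z axis and vertical below 0.06 rad and linear speed of each of spacer, felt_wheel, leather_wheel, grinding_stone below 0.02 m/s); the robot touches nothing.
It fails at once if the hand nut is shifted by more than 25 mm (distance of star_nut from where it was at the start of the episode above 0.025 m).
It fails at once if the gouge is shifted by more than 25 mm (distance of gouge from where it was at the start of the episode above 0.025 m).
It fails at once if the brittle stone is dropped or rammed onto the sharpener (contact force above 40 N) (contact force between grinding_stone and sharpener above 40 N).
It also fails if it takes over 112 s, if anything falls off the work surface, if the arm or the gripper's body presses on something with over 40 N, if the wrist force passes 120 N, or if a joint passes its speed limit or range.

### The arm

A 7-joint arm with a two-finger parallel gripper is mounted at the origin on the work surface. World frame = base frame: x ahead of the robot, y to its left, z up, the work surface at z = 0. Lengths are in mm, angles in degrees, forces in N, time in s.
With the tool pointing down it reaches from about 425 to 1025 mm from the base axis. Payload 9.4 kg.
Tool frame: the origin (TCP) lies at the very end of the fingers, on their centre line; the grasp point (between the pads) lies 19 mm behind it; z points along the fingers, y is the line along which they close (so a half turn about z gives the same grasp; the last joint's range is limited). The gripper opens to 93 mm and grips with 3 to 60 N. Pads are 15 mm wide; open, the fingers measure 128 mm over their backs; the gripper's body (75 mm by 188 mm) begins 65 mm behind the grasp point.
Start: joints at [-73.722, 34.337, -0.143, 91.639, 0.103, 54.024, -4.572], TCP at [255.946, 678.318, 218.618] pointing down, gripper open.
Joint ranges: [-147.43, 147.43], [-19.82, 112.94], [-74.19, 73.91], [6.32, 146.72], [-59.91, 239.91], [6.04, 106.73], [-150.56, 150.56]. Speed limits (degrees/s): [127.2, 127.2, 172.46, 172.46, 180, 180, 180].

### API

Orientations are given as a 3x3 rotation matrix whose columns are the frame's x, y, z axes.
In Python, from workcell import robot, cams gives the robot as it stands.
- The arm moves only by the tool play_rows, never from a script. Its argument "moves" is one flat list of numbers, 7 for each row, row after row: the shift along the tool's x, y, z in shares of 0.8 m (1.0 is 0.8 m), then the turn, a rotation vector about the tool's x, y, z in a scale on which 1.0 is 180 degrees, then the finger opening in m, from 0 to 0.093. A call has exactly 8 rows; each row is the pose to reach, as a shift and turn from the pose commanded when the call began, along the tool's axes at that moment; what a row does not reach only later rows make up. A row lasts 1/10 s, in which the tool goes at most 50 mm and 8.59 degrees, less where a joint would pass 70% of its speed; a pose out of reach is approached as far as the arm can. Shift and turn numbers lie between -1 and 1, and a call with a number outside is refused. A call with a gripper value outside its range is refused whole. The fingers move at their own pace and stop on an object; the grip force is fixed at half the most. Time passes only in rows, so rows that repeat a pose let the fingers close, or fill a call up. It gives the time, the measured TCP pose, the force, the opening and the grip force at its end, in the units of the state.
- robot.observe(): the state, without advancing time (a new reading comes with each control period).
- cams.get_image(name): name is "scene" or "top" or "wrist"; returns a dict with "img" (480x640x3 uint8, red, green, blue), "depth" (480x640 float32, mm along the optical axis (not along the pixel's ray), 0 where there is no reading), "camera_matrix" (3x3 intrinsics, pixels), "view" (4x4, takes a point from world to camera coordinates). Camera axes: x right, y down, z forward; pixel columns grow to the right and rows downward; lengths in mm; the calibration is good to about 2 mm. The wrist camera is an equidistant fisheye: a pixel r from the principal point sees the ray r / f radians off the axis. A picture is of the moment at which its call begins.
- robot.job_done(): hands the job in; it is judged then, once.
The state is a dict: "clock": time; "joints": joint angles; "joint_velocities": joint speeds; "tau": joint torques, N m; "eef_pos": TCP position; "tcp_rot": TCP orientation; "contact_force": force on the tool from outside, world axes, zero at the start; "ft_torque": the same for the moment, N m; "finger_gap": opening from 0.0 (shut) to 1.0 (fully open); "grip_force": force on a finger pad.
Only numpy, scipy, OpenCV 4.12 (cv2) and the standard library are available. Lean on these libraries where they do the work, as an engineer would, in place of code of your own. Each camera call takes 0.05 s, during which the arm holds its last target. There are 200 camera calls.

## Working session

There is one attempt and no reset: what is moved stays moved. The work goes in short steps, Python scripts to look and compute and a tool call to move; the robot and the scene stay as the last step left them, time stands still between calls to the robot, and variables do not carry over. Pictures are saved under pics/ and viewed, at most 14 in all, crops included, and the job is handed in when it is done.

Besides the shell and the picture viewer there is one more tool, called after "Emit:" as a command line: name --argument value ..., lists and objects as JSON in quotes. play_rows: Moves the arm, as the interface text tells. Its arguments: {"type":"object","properties":{"moves":{"type":"array"}},"required":["moves"]}

```bash
ls; mkdir -p pics; python3 - <<'E'
from workcell import robot,cams
import cv2,numpy as np
for n in("scene","top","wrist"):
    d=cams.get_image(n); cv2.imwrite(f"pics/{n}0.png",d["img"][:,:,::-1]); np.savez(f"pics/{n}0.npz",**d)
    print(n,d["camera_matrix"].round(1).tolist(),d["view"].round(3).tolist(),(d["depth"]>0).mean())
s=robot.observe();print(s)
E
```

```text
pics
scene [[512.9, 0.0, 317.7], [0.0, 512.9, 227.8], [0.0, 0.0, 1.0]] [[-0.685, 0.728, -0.01, 416.152], [0.489, 0.45, -0.747, -199.377], [-0.54, -0.517, -0.665, 1474.419], [0.0, 0.0, 0.0, 1.0]] 0.9962044270833333
top [[498.8, 0.0, 317.5], [0.0, 498.8, 240.5], [0.0, 0.0, 1.0]] [[0.017, -1.0, -0.004, -7.416], [-0.989, -0.017, -0.147, 576.363], [0.147, 0.007, -0.989, 892.04], [0.0, 0.0, 0.0, 1.0]] 0.9958951822916666
wrist [[371.6, 0.0, 317.1], [0.0, 371.6, 240.1], [0.0, 0.0, 1.0]] [[0.353, 0.935, -0.001, -723.943], [0.898, -0.339, 0.279, -32.105], [0.261, -0.1, -0.96, 389.59], [0.0, 0.0, 0.0, 1.0]] 0.995927734375
{'clock': 0.15, 'joints': array([-73.7210236 ,  34.37409457,  -0.14490245,  91.66801967,
         0.10309789,  54.02498029,  -4.56901739]), 'joint_velocities': array([ 0.01624797, -0.14237128,  0.03033534, -0.11022745, -0.00593597,
        0.0024652 ,  0.04191539]), 'tau': array([ 3.10746684e-03, -7.65582848e+01,  1.49895675e+00, -2.52563649e+01,
       -5.23599051e-02,  1.49201771e-02,  8.29385772e-05]), 'eef_pos': array([255.84751344, 677.98011003, 217.97206894]), 'tcp_rot': array([[-9.35642946e-01,  3.52947855e-01, -2.98062925e-04],
       [ 3.52947961e-01,  9.35642271e-01, -1.13046832e-03],
       [-1.20116097e-04, -1.16291541e-03, -9.99999317e-01]]), 'contact_force': array([-0.18836281, -0.51072961, -0.50919615]), 'ft_torque': array([ 0.0089067 , -0.00784219,  0.00512079]), 'grip_force': 0.0, 'finger_gap': 0.9987005167876972}
```

View pics/scene0.png

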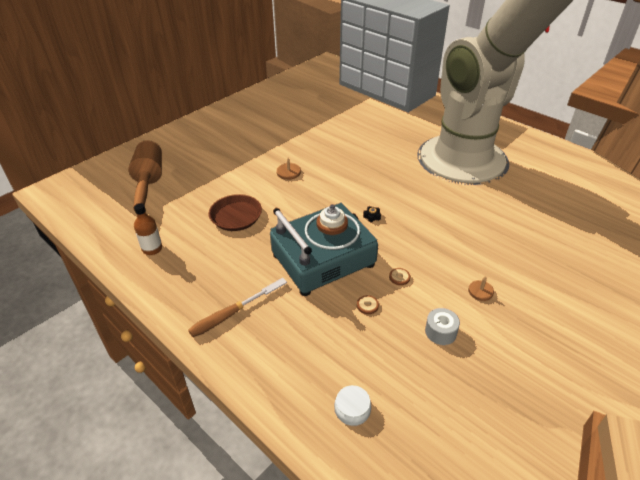

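View pics/top0.png

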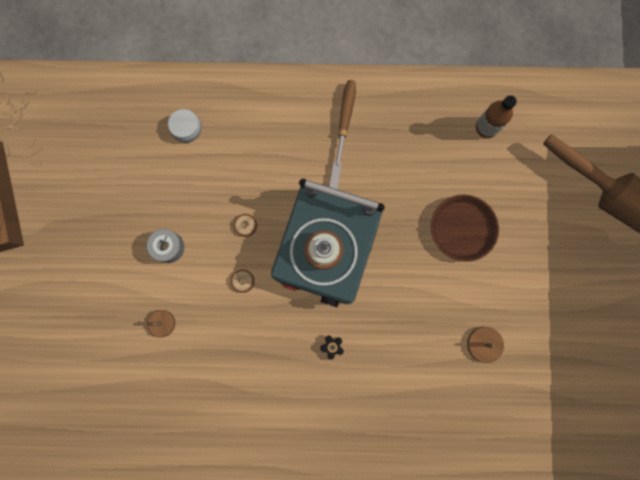

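The scene view shows the sharpener at (325,245), dish at (235,212), stands at (288,171) and (481,290), and the stone at (443,325). The two decoy leather rings are at (368,305) and (400,276). In the top view the spindle is at (323,248), dish (464,228), large stand (486,344), small stand (161,323), stone (165,245) and nut (332,347).

```bash
cat > h.py <<'E'
import numpy as np,cv2
def ray(d,uv,fish=False):
    K,V=d["camera_matrix"],d["view"];x=(uv[0]-K[0,2])/K[0,0];y=(uv[1]-K[1,2])/K[1,1]
    if fish:
        r=np.hypot(x,y)+1e-12;v=np.array([np.sin(r)*x/r,np.sin(r)*y/r,np.cos(r)])
    else: v=np.array([x,y,1.])
    R=V[:3,:3];return -R.T@V[:3,3],R.T@v
def plane(d,uv,z,fish=False):
    c,v=ray(d,uv,fish);return c+v*(z-c[2])/v[2]
def cross(rays):
    A=np.zeros((3,3));b=np.zeros(3)
    for c,v in rays:
        v=v/np.linalg.norm(v);P=np.eye(3)-np.outer(v,v);A+=P;b+=P@c
    return np.linalg.solve(A,b)
def cloud(d):
    v,u=np.mgrid[:480,:640];K,V=d["camera_matrix"],d["view"];z=d["depth"]
    p=np.stack([(u-K[0,2])/K[0,0]*z,(v-K[1,2])/K[1,1]*z,z],-1)
    return (p-V[:3,3])@V[:3,:3]
E
python3 - <<'E'
from h import *
for n in("top","scene"):
    d=dict(np.load(f"pics/{n}0.npz"));P=cloud(d);z=P[...,2];ok=d["depth"]>0
    print(n,"table z",np.median(z[ok&(abs(z)<15)]))
    m=(ok&(z>8)&(z<200)&(P[...,0]>300)&(P[...,0]<1100)).astype(np.uint8)
    k,l,st,ce=cv2.connectedComponentsWithStats(m)
    for i in range(1,k):
        if st[i,4]<60: continue
        q=P[l==i];zt=np.percentile(q[:,2],95);t=q[q[:,2]>zt-4] 
        (cx,cy),r=cv2.minEnclosingCircle(q[:,:2].astype(np.float32))
        print(ce[i].round(),st[i,4],"ztop %.1f"%zt,"c",round(cx,1),round(cy,1),"r",round(r,1),"mean",q[:,:2].mean(0).round(1),"topmean",t[:,:2].mean(0).round(1))
E
```

```text
top table z -0.6034352362239142
[328. 232.] 10372 ztop 129.7 c 680.6 -46.2 r 227.6 mean [588.1 -16.9] topmean [604.  -25.3]
[496. 117.] 1029 ztop 129.8 c 818.2 -333.1 r 24.3 mean [ 810.2 -326.5] topmean [ 818.9 -333.6]
[184. 125.] 852 ztop 32.0 c 807.5 272.1 r 32.0 mean [804.7 270. ] topmean [808.4 273.2]
[604. 184.] 2846 ztop 81.7 c 695.8 -525.1 r 125.2 mean [ 689.9 -530.7] topmean [ 671.9 -567. ]
[  7. 212.] 1219 ztop 50.3 c 660.4 627.3 r 109.1 mean [625.2 600.5] topmean [591.8 592.4]
[467. 226.] 1246 ztop 21.3 c 609.9 -280.1 r 66.9 mean [ 613.6 -286.1] topmean [ 610.7 -280.7]
[245. 225.] 240 ztop 11.8 c 610.2 145.5 r 22.8 mean [610.  145.2] topmean [610.  145.2]
[165. 246.] 935 ztop 41.8 c 564.1 294.1 r 32.0 mean [563. 291.] topmean [564.8 293.4]
[242. 281.] 256 ztop 11.9 c 501.3 146.6 r 22.6 mean [500.7 146.2] topmean [500.7 146.2]
[160. 323.] 562 ztop 20.5 c 417.9 298.1 r 26.0 mean [417.8 297.4] topmean [417.7 296.1]
[486. 344.] 999 ztop 14.9 c 389.4 -316.5 r 34.0 mean [ 389.3 -315.8] topmean [ 389.4 -315.6]
[332. 347.] 365 ztop 23.1 c 379.8 -27.4 r 22.8 mean [380.2 -27.5] topme
[... 529 characters left out ...]
213.] 189 ztop 25.1 c 379.1 -27.6 r 24.2 mean [384.  -25.5] topmean [380.9 -29.2]
[399. 275.] 243 ztop 13.4 c 501.6 145.4 r 24.0 mean [502.5 146.2] topmean [501.7 146.5]
[229. 310.] 912 ztop 27.0 c 795.7 -43.0 r 114.1 mean [819.2 -43.9] topmean [860.3 -52.4]
[481. 289.] 396 ztop 37.2 c 418.5 297.2 r 26.9 mean [421.2 298. ] topmean [419.7 297.5]
[367. 303.] 277 ztop 13.4 c 610.4 145.1 r 23.7 mean [611.3 145.1] topmean [611.  144.5]
[442. 325.] 976 ztop 43.4 c 565.1 292.6 r 32.4 mean [571.5 296.1] topmean [565.5 293.5]
[352. 405.] 1154 ztop 33.4 c 809.1 271.8 r 32.1 mean [813.2 275.4] topmean [808.7 271.9]
[610. 448.] 3693 ztop 93.0 c 617.3 613.9 r 65.2 mean [622.8 618.7] topmean [619.4 631.8]
```

```bash
python3 - <<'E'
from h import *
for n in("top","scene"):
    d=dict(np.load(f"pics/{n}0.npz"));P=cloud(d);x,y,z=np.moveaxis(P,-1,0);near=(np.hypot(x-560,y+10)<160)
    dk=P[near&(z>74)&(z<88)][:,:2].astype(np.float32);r=cv2.minAreaRect(dk);print(n,"deck",r, cv2.boxPoints(r).round().tolist())
    b=P[near&(z>118)&(z<140)&(x>610)];vx,vy,cx,cy=cv2.fitLine(b[:,:2].astype(np.float32),cv2.DIST_HUBER,0,.01,.01).ravel()
    print("bar",len(b),cx,cy,np.degrees(np.arctan2(vy,vx)),b[:,2].max())
    for lo,hi in((87,116),(117,131),(131,139),(139,160)):
        q=P[near&(z>lo)&(z<hi)&(np.hypot(x-545,y+10)<60)]
        if len(q): print(lo,hi,len(q),cv2.minEnclosingCircle(q[:,:2].astype(np.float32)),q.mean(0).round(1))
    ii=d["img"]
    c=(323,248) if n=="top" else (332,218)
    if n=="top": cv2.imwrite("pics/crop.png",np.hstack([cv2.resize(ii[180:300,260:400][:,:,::-1],(420,360),interpolation=2),cv2.resize(ii[205:285,120:213][:,:,::-1],(372,360)[:2],interpolation=2)]))
    # stone black line
    s=P[(np.hypot(x-564.5,y-293.5)<16)&(z>30)];col=ii[(np.hypot(x-564.5,y-293.5)<16)&(z>30)].sum(1)
    print(np.c_[s[np.argsort(col)[:14]],np.sort(col)[:14]].round(0).tolist())
E
```

```text
top deck ((566.36669921875, -12.664009094238281), (154.860107421875, 175.55679321289062), 72.56232452392578) [[459.0, -60.0], [627.0, -113.0], [673.0, 35.0], [506.0, 88.0]]
bar 640 643.5226 -37.685017 72.809395 134.86752384719662
87 116 474 ((545.9347534179688, 2.0713367462158203), 45.9167594909668) [547.5  -7.9 108.9]
117 131 486 ((551.5546264648438, -8.396265029907227), 26.17089080810547) [550.1  -8.2 125.3]
131 139 185 ((551.3954467773438, -8.521554946899414), 16.717212677001953) [551.   -8.4 134.6]
139 160 53 ((554.1644287109375, -11.694511413574219), 10.457569122314453) [551.1  -8.5 147.6]
[[573.0, 300.0, 36.0, 329.0], [572.0, 291.0, 33.0, 336.0], [571.0, 302.0, 35.0, 348.0], [577.0, 290.0, 38.0, 375.0], [573.0, 294.0, 37.0, 378.0], [573.0, 292.0, 39.0, 378.0], [568.0, 305.0, 32.0, 380.0], [561.0, 305.0, 30.0, 383.0], [564.0, 305.0, 31.0, 387.0], [579.0, 288.0, 39.0, 392.0], [578.0, 289.0, 42.0, 394.0], [575.0, 289.0, 41.0, 397.0], [570.0, 305.0, 33.0, 399.0], [557.0, 303.0, 30.0, 400.0]]
scene deck ((574.6246337890625, -15.998306274414062), (158.0505828857422, 189.5092163085937
[... 218 characters left out ...]
3.7   3.1 108.5]
117 131 234 ((553.083984375, -10.244963645935059), 27.428327560424805) [560.7  -1.8 125.8]
131 139 111 ((551.7466430664062, -8.131244659423828), 17.873153686523438) [554.5  -7.  135.7]
139 160 50 ((555.5090942382812, -7.502444744110107), 15.49960708618164) [553.3  -7.9 146.3]
[[553.0, 297.0, 30.0, 438.0], [551.0, 293.0, 31.0, 456.0], [576.0, 287.0, 40.0, 461.0], [554.0, 294.0, 37.0, 470.0], [554.0, 292.0, 33.0, 473.0], [558.0, 282.0, 31.0, 475.0], [551.0, 291.0, 33.0, 479.0], [552.0, 296.0, 32.0, 482.0], [572.0, 289.0, 41.0, 485.0], [553.0, 296.0, 35.0, 486.0], [556.0, 283.0, 30.0, 488.0], [576.0, 291.0, 43.0, 490.0], [561.0, 282.0, 38.0, 491.0], [577.0, 290.0, 44.0, 491.0]]
```

View pics/crop.png

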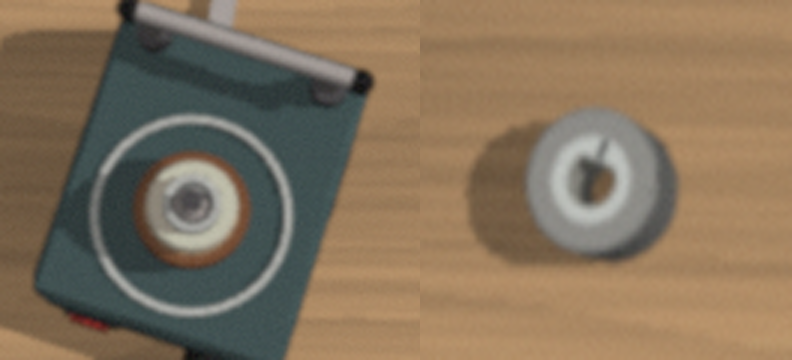

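The crop shows the stack centred at (190,203) and the rest bar behind it. The stone's black line is at about (600,150), up and slightly right of its bore centre (592,180). So the stone is already nearly aligned with the sharpener, whose yaw is about -17°. Next I'll move over the spindle.

```bash
cat > go.py <<'E'
import sys,numpy as np
from workcell import robot
def go(*p,yaw=None):
    "world target TCP x,y,z (mm), tool-y yaw deg -> tool shift m, turn deg"
    s=robot.observe();R=s["tcp_rot"];t=R.T@(np.array(p,float)-s["eef_pos"])/1000
    a=np.degrees(np.arctan2(R[1,1],R[0,1]));w=0 if yaw is None else (a-yaw+90)%180-90
    print("shift",t.round(4),"turn_z %.2f"%w,"yaw %.2f"%a,"pos",s["eef_pos"].round(1),"t",round(s["clock"],2),"gap %.1f"%(s["finger_gap"]*93),"grip %.1f"%s["grip_force"],"F",s["contact_force"].round(1),"tilt",R[:,2].round(4))
if __name__=="__main__":
    v=[float(x) for x in sys.argv[1:]];go(*v[:3],yaw=v[3] if len(v)>3 else None)
E
python3 go.py 551.3 -8.5 230 72.8
```

```text
shift [-0.5187 -0.538  -0.0113] turn_z -3.47 yaw 69.33 pos [255.8 678.  218. ] t 0.15 gap 92.9 grip 0.0 F [-0.2 -0.5 -0.5] tilt [-3.0e-04 -1.1e-03 -1.0e+00]
```

The manual's scale: shifts go in shares of 0.8 m and turns go in shares of 180 degrees. Converting my numbers, -0.538 m / 0.8 = -0.6725, -0.519 m / 0.8 = -0.6488, -3.5 degrees / 180 = -0.0194.

Emit:
play_rows --moves '[-0.6488,-0.6725,-0.0138,0,0,-0.0194,0.093,-0.6488,-0.6725,-0.0138,0,0,-0.0194,0.093,-0.6488,-0.6725,-0.0138,0,0,-0.0194,0.093,-0.6488,-0.6725,-0.0138,0,0,-0.0194,0.093,-0.6488,-0.6725,-0.0138,0,0,-0.0194,0.093,-0.6488,-0.6725,-0.0138,0,0,-0.0194,0.093,-0.6488,-0.6725,-0.0138,0,0,-0.0194,0.093,-0.6488,-0.6725,-0.0138,0,0,-0.0194,0.093]'

```text
clock: 0.95
eef_pos: [414.6, 309.0, 224.6]
tcp_rot: [[-0.955, 0.295, 0.0], [0.295, 0.955, 0.0], [-0.0, 0.0, -1.0]]
contact_force: [0.5, -0.4, 0.3]
finger_gap: 0.999
grip_force: 0.0
```

```bash
python3 go.py 551.3 -8.5 230 72.8
```

```text
shift [-0.2244 -0.263  -0.0054] turn_z 0.04 yaw 72.84 pos [414.6 309.  224.6] t 0.95 gap 92.9 grip 0.0 F [ 0.5 -0.4  0.3] tilt [ 1.e-04  0.e+00 -1.e+00]
```

In the tool's units: -0.259 m / 0.8 = -0.3238, -0.221 m / 0.8 = -0.2763.

Emit:
play_rows --moves '[-0.2763,-0.3238,-0.0063,0,0,0,0.093,-0.2763,-0.3238,-0.0063,0,0,0,0.093,-0.2763,-0.3238,-0.0063,0,0,0,0.093,-0.2763,-0.3238,-0.0063,0,0,0,0.093,-0.2763,-0.3238,-0.0063,0,0,0,0.093,-0.2763,-0.3238,-0.0063,0,0,0,0.093,-0.2763,-0.3238,-0.0063,0,0,0,0.093,-0.2763,-0.3238,-0.0063,0,0,0,0.093]'

```text
clock: 1.75
eef_pos: [550.4, -7.9, 229.5]
tcp_rot: [[-0.953, 0.303, 0.001], [0.303, 0.953, -0.002], [-0.002, -0.002, -1.0]]
contact_force: [-0.1, 0.1, -0.2]
finger_gap: 0.996
grip_force: 0.0
```

```bash
python3 go.py 551.3 -8.5 131 72.8; python3 - <<'E'
from workcell import cams
from h import *
d=cams.get_image("wrist");np.savez("pics/w1.npz",**d);cv2.imwrite("pics/w1.png",d["img"][:,:,::-1])
print(d["view"].round(3).tolist())
E
```

```text
shift [-0.0009 -0.0001  0.0985] turn_z -0.43 yaw 72.37 pos [550.4  -7.9 229.5] t 1.75 gap 92.6 grip 0.0 F [-0.1  0.1 -0.2] tilt [ 0.0011 -0.0024 -1.    ]
[[0.303, 0.953, -0.002, -158.672], [0.915, -0.291, 0.281, -541.536], [0.267, -0.087, -0.96, 252.076], [0.0, 0.0, 0.0, 1.0]]
```

View pics/w1.png

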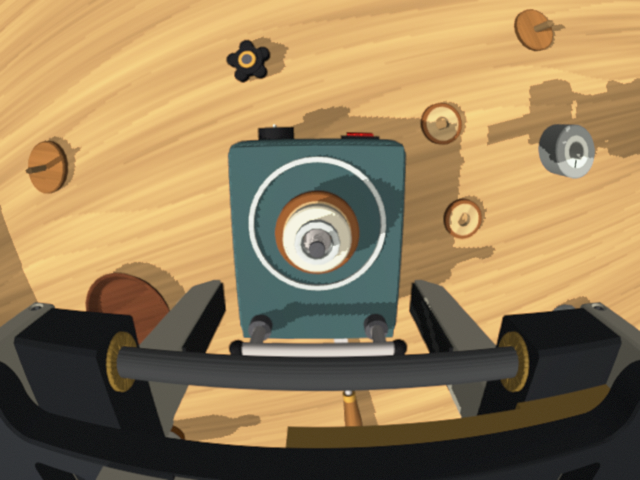

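The wrist picture shows the stack centred near (317,235) inside the white deck ring, with the bar level at row 350. That confirms the yaw. I'll fit circles for the axis next.

```bash
python3 - <<'E'
from h import *
def circ(p):
    A=np.c_[2*p,np.ones(len(p))];s=np.linalg.lstsq(A,(p**2).sum(1),rcond=None)[0];return s[:2].round(1),np.sqrt(s[2]+s[0]**2+s[1]**2).round(1)
d=dict(np.load("pics/w1.npz"));hsv=cv2.cvtColor(d["img"],cv2.COLOR_RGB2HSV);H,S,V=cv2.split(hsv)
v,u=np.mgrid[:480,:640];rr=np.hypot(u-317,v-235)
teal=((H>75)&(H<115)&(S>60))
stack=((~teal)&(rr<60)&~((S<60)&(rr>48))).astype(np.uint8)
stack=cv2.morphologyEx(stack,cv2.MORPH_OPEN,np.ones((5,5)))
felt=((S<75)&(V>110)&(rr<46)).astype(np.uint8); felt=cv2.morphologyEx(felt,cv2.MORPH_OPEN,np.ones((3,3)))
for nm,m,zs in(("leather",stack,(110,)),("felt",felt,(126,))):
    c=max(cv2.findContours(m,0,1)[0],key=cv2.contourArea)[:,0]
    h=cv2.convexHull(c)[:,0]; print(nm,cv2.fitEllipse(h))
    for z in zs:
        print(z,circ(np.array([plane(d,p,z,True)[:2] for p in h])))
ring=((S<75)&(V>110)&(rr>52)&(rr<80)&(v<290)).astype(np.uint8)
c=max(cv2.findContours(ring,0,1)[0],key=cv2.contourArea)[:,0];h=cv2.convexHull(c)[:,0]
for z in (80,):print("ring",circ(np.array([plane(d,p,z,True)[:2] for p in h])))
# stone bore, line
for z in (40,):
  m=(np.hypot(u-575,v-150)<14)&(V<70)
  q=np.argwhere(m)[:,::-1]; print([ (p.tolist(),plane(d,p,z,True)[:2].round(1).tolist()) for p in q[::4]])
E
```

```text
leather ((316.7210998535156, 231.95712280273438), (85.56611633300781, 86.70817565917969), 79.96467590332031)
110 (array([549.7,  -8.7]), np.float64(34.9))
felt ((316.5740966796875, 237.7617645263672), (67.30172729492188, 68.20771026611328), 91.37493896484375)
126 (array([549.5,  -8.7]), np.float64(26.0))
ring (array([551.6,  -9.6]), np.float64(61.4))
[]
```

In the tool's units: 0.1 m / 0.8 = 0.125, 0.09 m / 0.8 = 0.1125, -0.4 degrees / 180 = -0.0022.

Emit:
play_rows --moves '[0,-0.0013,0.05,0,0,-0.0022,0.07,0,-0.0013,0.0938,0,0,-0.0022,0.06,0,-0.0013,0.1125,0,0,-0.0022,0.06,0,-0.0013,0.12,0,0,-0.0022,0.06,0,-0.0013,0.125,0,0,-0.0022,0.06,0,-0.0013,0.125,0,0,-0.0022,0.05,0,-0.0013,0.125,0,0,-0.0022,0.045,0,-0.0013,0.125,0,0,-0.0022,0.045]'

```text
clock: 2.6
eef_pos: [549.0, -2.6, 130.4]
tcp_rot: [[-0.957, 0.289, 0.001], [0.289, 0.957, 0.0], [-0.001, 0.001, -1.0]]
contact_force: [-0.7, -0.0, 0.4]
finger_gap: 0.491
grip_force: 0.0
```

```bash
python3 go.py 550.5 -8.8 128.5 72.8
```

```text
shift [-0.0033 -0.0055  0.0019] turn_z 0.43 yaw 73.23 pos [549.   -2.6 130.4] t 2.6 gap 45.6 grip 0.0 F [-0.7 -0.   0.4] tilt [ 1.5e-03  1.0e-04 -1.0e+00]
```

In the tool's units: -0.0055 m / 0.8 = -0.0069, -0.0033 m / 0.8 = -0.0041, 0.4 degrees / 180 = 0.0022.

Emit:
play_rows --moves '[-0.0041,-0.0069,0,0,0,0.0022,0.045,-0.0041,-0.0069,0.0019,0,0,0.0022,0.045,-0.0041,-0.0069,0.0019,0,0,0.0022,0.045,-0.0041,-0.0069,0.0019,0,0,0.0022,0.02,-0.0041,-0.0069,0.0019,0,0,0.0022,0.02,-0.0041,-0.0069,0.0019,0,0,0.0022,0.02,-0.0041,-0.0069,0.0019,0,0,0.0022,0.02,-0.0041,-0.0069,0.0019,0,0,0.0022,0.02]'

```text
clock: 3.4
eef_pos: [550.1, -8.8, 128.0]
tcp_rot: [[-0.955, 0.295, -0.0], [0.295, 0.955, -0.0], [0.0, -0.0, -1.0]]
contact_force: [0.0, -0.4, 0.1]
finger_gap: 0.357
grip_force: 30.0
```

```bash
python3 go.py 550.5 -8.8 230 72.8
```

```text
shift [-0.0004  0.0002 -0.102 ] turn_z 0.04 yaw 72.84 pos [550.1  -8.8 128. ] t 3.4 gap 33.2 grip 30.0 F [ 0.  -0.4  0.1] tilt [-0. -0. -1.]
```

In the tool's units: -0.242 m / 0.8 = -0.3025, -0.08 m / 0.8 = -0.1.

Emit:
play_rows --moves '[0,0,-0.05,0,0,0,0.02,0,0,-0.1,0,0,0,0.02,-0.1713,-0.3025,-0.1,0,0,0,0.02,-0.1713,-0.3025,-0.1,0,0,0,0.02,-0.1713,-0.3025,-0.1,0,0,0,0.02,-0.1713,-0.3025,-0.1,0,0,0,0.02,-0.1713,-0.3025,-0.1,0,0,0,0.02,-0.1713,-0.3025,-0.1,0,0,0,0.02]'

```text
clock: 4.2
eef_pos: [609.2, -285.6, 207.9]
tcp_rot: [[-0.954, 0.299, 0.0], [0.299, 0.954, -0.002], [-0.001, -0.002, -1.0]]
contact_force: [-0.9, 0.9, -1.3]
finger_gap: 0.354
grip_force: 30.0
```

In the tool's units: 0.19 m / 0.8 = 0.2375, 0.185 m / 0.8 = 0.2313.

Emit:
play_rows --moves '[0,0,0.0625,0,0,0,0.02,0,0,0.125,0,0,0,0.02,0,0,0.1813,0,0,0,0.02,0,0,0.2188,0,0,0,0.02,0,0,0.2313,0,0,0,0.02,0,0,0.2375,0,0,0,0.02,0,0,0.2375,0,0,0,0.02,0,0,0.2375,0,0,0,0.02]'

```text
clock: 5.0
eef_pos: [610.6, -281.0, 19.8]
tcp_rot: [[-0.955, 0.295, 0.002], [0.295, 0.955, -0.001], [-0.002, -0.0, -1.0]]
contact_force: [-0.5, -0.9, 0.3]
finger_gap: 0.359
grip_force: 30.0
```

```bash
python3 go.py 610.2 -281 8 72.8
```

```text
shift [ 0.0004 -0.0001  0.0118] turn_z 0.03 yaw 72.83 pos [ 610.6 -281.    19.8] t 5.0 gap 33.4 grip 30.0 F [-0.5 -0.9  0.3] tilt [ 0.0023 -0.001  -1.    ]
```

In the tool's units: 0.0095 m / 0.8 = 0.0119, 0.008 m / 0.8 = 0.01.

Emit:
play_rows --moves '[0,0,0.0063,0,0,0,0.02,0,0,0.01,0,0,0,0.02,0,0,0.0119,0,0,0,0.02,0,0,0.0119,0,0,0,0.02,0,0,0.0119,0,0,0,0.055,0,0,0.0119,0,0,0,0.055,0,0,0.0119,0,0,0,0.055,0,0,0.0119,0,0,0,0.055]'

```text
clock: 5.8
eef_pos: [609.6, -280.6, 8.6]
tcp_rot: [[-0.955, 0.295, 0.0], [0.295, 0.955, -0.0], [-0.0, 0.0, -1.0]]
contact_force: [-0.5, -0.4, -0.1]
finger_gap: 0.587
grip_force: 0.0
```

In the tool's units: -0.2 m / 0.8 = -0.25, -0.19 m / 0.8 = -0.2375.

Emit:
play_rows --moves '[0,0,-0.05,0,0,0,0.055,0,0,-0.1125,0,0,0,0.055,0,0,-0.175,0,0,0,0.07,0,0,-0.2375,0,0,0,0.07,0,0,-0.25,0,0,0,0.07,0,0,-0.25,0,0,0,0.07,0,0,-0.25,0,0,0,0.07,0,0,-0.25,0,0,0,0.07]'

```text
clock: 6.6
eef_pos: [608.6, -280.1, 206.4]
tcp_rot: [[-0.955, 0.295, -0.003], [0.295, 0.955, 0.001], [0.003, 0.0, -1.0]]
contact_force: [-0.3, -0.5, -0.7]
finger_gap: 0.754
grip_force: 0.0
```

```bash
python3 go.py 550.5 -8.8 200 72.8; python3 - <<'E'
from workcell import cams
from h import *
d=cams.get_image("top");cv2.imwrite("pics/t2.png",d["img"][180:280,400:540][:,:,::-1].repeat(3,0).repeat(3,1))
E
```

```text
shift [0.1355 0.2421 0.0069] turn_z 0.03 yaw 72.83 pos [ 608.6 -280.1  206.4] t 6.6 gap 70.1 grip 0.0 F [-0.3 -0.5 -0.7] tilt [-0.0031  0.0012 -1.    ]
```

View pics/t2.png

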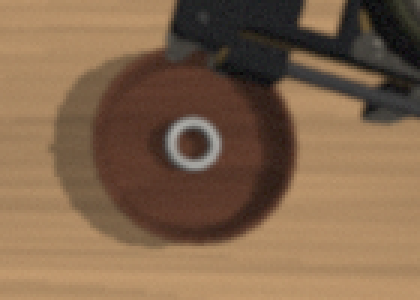

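The spacer ring lies flat at the dish centre, crop pixel (193,143). Next is the felt wheel.

In the tool's units: 0.242 m / 0.8 = 0.3025, 0.136 m / 0.8 = 0.17.

Emit:
play_rows --moves '[0.17,0.3025,0,0,0,0,0.07,0.17,0.3025,0,0,0,0,0.07,0.17,0.3025,0,0,0,0,0.07,0.17,0.3025,0,0,0,0,0.07,0.17,0.3025,0,0,0,0,0.07,0.17,0.3025,0,0,0,0,0.07,0.17,0.3025,0.025,0,0,0,0.07,0.17,0.3025,0.05,0,0,0,0.07]'

```text
clock: 7.45
eef_pos: [550.7, -7.7, 167.4]
tcp_rot: [[-0.956, 0.293, -0.0], [0.293, 0.956, 0.0], [0.001, 0.0, -1.0]]
contact_force: [0.4, -0.2, -0.6]
finger_gap: 0.752
grip_force: 0.0
```

In the tool's units: 0.049 m / 0.8 = 0.0613, 0.043 m / 0.8 = 0.0538.

Emit:
play_rows --moves '[0,0,0.025,0,0,0,0.065,0,0,0.0438,0,0,0,0.065,0,0,0.0538,0,0,0,0.065,0,0,0.0613,0,0,0,0.065,0,0,0.0613,0,0,0,0.065,0,0,0.0613,0,0,0,0.065,0,0,0.0613,0,0,0,0.065,0,0,0.0613,0,0,0,0.065]'

```text
clock: 8.25
eef_pos: [551.4, -9.2, 120.1]
tcp_rot: [[-0.955, 0.295, 0.001], [0.295, 0.955, 0.0], [-0.001, 0.0, -1.0]]
contact_force: [0.5, 0.6, 0.9]
finger_gap: 0.698
grip_force: 0.0
```

```bash
python3 go.py 550.5 -8.8 113 72.8
```

```text
shift [0.001  0.0001 0.0071] turn_z 0.03 yaw 72.83 pos [551.4  -9.2 120.1] t 8.25 gap 64.9 grip 0.0 F [0.5 0.6 0.9] tilt [ 1.1e-03  1.0e-04 -1.0e+00]
```

In the tool's units: 0.0065 m / 0.8 = 0.0081, 0.004 m / 0.8 = 0.005.

Emit:
play_rows --moves '[0,0,0.005,0,0,0,0.065,0,0,0.0081,0,0,0,0.065,0,0,0.0081,0,0,0,0.065,0,0,0.0081,0,0,0,0.035,0,0,0.0081,0,0,0,0.035,0,0,0.0081,0,0,0,0.035,0,0,0.0081,0,0,0,0.035,0,0,0.0081,0,0,0,0.035]'

```text
clock: 9.05
eef_pos: [551.1, -9.2, 113.0]
tcp_rot: [[-0.955, 0.295, 0.0], [0.295, 0.955, -0.0], [-0.0, -0.0, -1.0]]
contact_force: [-0.2, -0.4, -1.0]
finger_gap: 0.552
grip_force: 30.0
```

```bash
python3 go.py 418 297.5 180 72.8
```

```text
shift [ 0.2177  0.2537 -0.067 ] turn_z 0.03 yaw 72.83 pos [551.1  -9.2 113. ] t 9.05 gap 51.3 grip 30.0 F [-0.2 -0.4 -1. ] tilt [ 1.e-04 -0.e+00 -1.e+00]
```

In the tool's units: 0.2537 m / 0.8 = 0.3171, 0.2177 m / 0.8 = 0.2721.

Emit:
play_rows --moves '[0,0,-0.05,0,0,0,0.035,0,0,-0.0938,0,0,0,0.035,0.2721,0.3171,-0.0938,0,0,0,0.035,0.2721,0.3171,-0.0938,0,0,0,0.035,0.2721,0.3171,-0.0938,0,0,0,0.035,0.2721,0.3171,-0.0938,0,0,0,0.035,0.2721,0.3171,-0.0938,0,0,0,0.035,0.2721,0.3171,-0.0938,0,0,0,0.035]'

```text
clock: 9.85
eef_pos: [430.6, 267.6, 188.2]
tcp_rot: [[-0.955, 0.295, 0.0], [0.295, 0.955, 0.0], [-0.0, 0.0, -1.0]]
contact_force: [0.2, 0.9, -0.5]
finger_gap: 0.552
grip_force: 30.0
```

In the tool's units: 0.1 m / 0.8 = 0.125, 0.08 m / 0.8 = 0.1.

Emit:
play_rows --moves '[0.0281,0.0328,0,0,0,0,0.035,0.0281,0.0328,0.025,0,0,0,0.035,0.0281,0.0328,0.0625,0,0,0,0.035,0.0281,0.0328,0.1,0,0,0,0.035,0.0281,0.0328,0.125,0,0,0,0.035,0.0281,0.0328,0.125,0,0,0,0.035,0.0281,0.0328,0.125,0,0,0,0.035,0.0281,0.0328,0.125,0,0,0,0.035]'

```text
clock: 10.65
eef_pos: [418.4, 298.0, 89.1]
tcp_rot: [[-0.955, 0.295, 0.001], [0.295, 0.955, 0.001], [-0.001, 0.001, -1.0]]
contact_force: [-1.1, 0.1, -0.7]
finger_gap: 0.553
grip_force: 30.0
```

```bash
python3 go.py 418 297.5 15.5 72.8; python3 - <<'E'
from workcell import cams
from h import *
d=cams.get_image("wrist");cv2.imwrite("pics/w3.png",d["img"][:,:,::-1])
E
```

```text
shift [ 0.0003 -0.0007  0.0736] turn_z 0.02 yaw 72.82 pos [418.4 298.   89.1] t 10.65 gap 51.5 grip 30.0 F [-1.1  0.1 -0.7] tilt [ 0.0012  0.001  -1.    ]
```

View pics/w3.png

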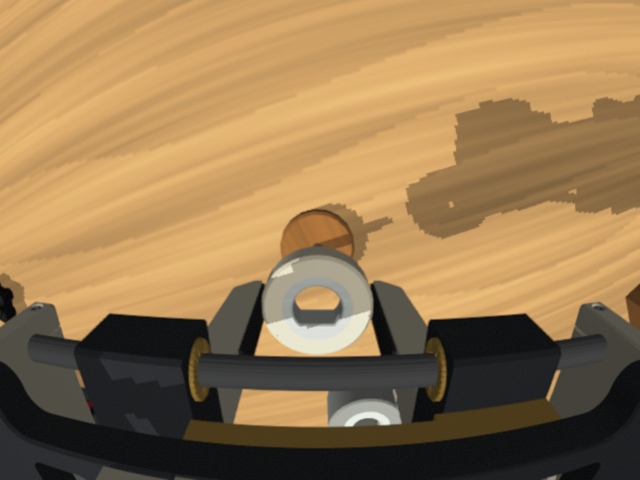

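The felt wheel is held level at (318,300), laterally in line with the stand base at (317,235) and its dowel tip at (318,246). I'll lower it.

In the tool's units: 0.073 m / 0.8 = 0.0913, 0.072 m / 0.8 = 0.09.

Emit:
play_rows --moves '[0,-0.0006,0.0313,0,0,0,0.035,0,-0.0006,0.0625,0,0,0,0.035,0,-0.0006,0.0813,0,0,0,0.035,0,-0.0006,0.0875,0,0,0,0.035,0,-0.0006,0.09,0,0,0,0.035,0,-0.0006,0.0913,0,0,0,0.035,0,-0.0006,0.0913,0,0,0,0.035,0,-0.0006,0.0913,0,0,0,0.035]'

```text
clock: 11.5
eef_pos: [418.1, 297.4, 15.7]
tcp_rot: [[-0.955, 0.295, 0.001], [0.295, 0.955, 0.001], [-0.001, 0.001, -1.0]]
contact_force: [-0.4, 0.3, -0.3]
finger_gap: 0.554
grip_force: 30.0
```

In the tool's units: -0.18 m / 0.8 = -0.225, -0.13 m / 0.8 = -0.1625.

Emit:
play_rows --moves '[0,0,0,0,0,0,0.08,0,0,0,0,0,0,0.08,0,0,0,0,0,0,0.08,0,0,0,0,0,0,0.08,0,0,-0.0375,0,0,0,0.08,0,0,-0.1,0,0,0,0.08,0,0,-0.1625,0,0,0,0.08,0,0,-0.225,0,0,0,0.08]'

```text
clock: 12.3
eef_pos: [417.3, 296.8, 196.9]
tcp_rot: [[-0.955, 0.295, -0.0], [0.295, 0.955, -0.0], [0.0, -0.001, -1.0]]
contact_force: [1.3, 1.6, -0.4]
finger_gap: 0.863
grip_force: 0.0
```

```bash
python3 go.py 550.5 -8.8 89 72.8; python3 - <<'E'
from workcell import cams
from h import *
d=cams.get_image("wrist");cv2.imwrite("pics/w4.png",d["img"][:,:,::-1]);np.savez("pics/w4.npz",**d)
E
```

```text
shift [-0.2175 -0.2526  0.1079] turn_z 0.03 yaw 72.83 pos [417.3 296.8 196.9] t 12.3 gap 80.2 grip 0.0 F [ 1.3  1.6 -0.4] tilt [-5.e-04 -5.e-04 -1.e+00]
```

View pics/w4.png

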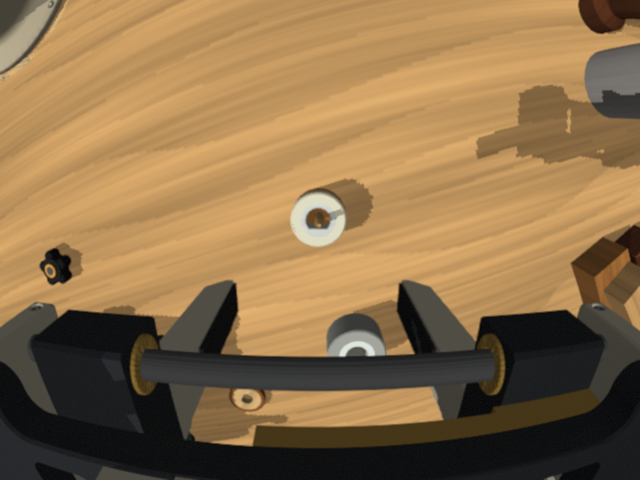

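The felt wheel is seated over the dowel at (318,218). Now back for the leather wheel.

In the tool's units: -0.2532 m / 0.8 = -0.3165, -0.2175 m / 0.8 = -0.2719.

Emit:
play_rows --moves '[-0.2719,-0.3165,0,0,0,0,0.09,-0.2719,-0.3165,0,0,0,0,0.09,-0.2719,-0.3165,0,0,0,0,0.09,-0.2719,-0.3165,0,0,0,0,0.09,-0.2719,-0.3165,0,0,0,0,0.09,-0.2719,-0.3165,0,0,0,0,0.09,-0.2719,-0.3165,0,0,0,0,0.09,-0.2719,-0.3165,0.025,0,0,0,0.09]'

```text
clock: 13.15
eef_pos: [553.6, -14.7, 176.6]
tcp_rot: [[-0.953, 0.302, 0.005], [0.302, 0.953, -0.002], [-0.006, -0.0, -1.0]]
contact_force: [0.1, 0.8, -1.8]
finger_gap: 0.965
grip_force: 0.0
```

Emit:
play_rows --moves '[0,0,0.0125,0,0,0,0.09,0,0,0.0375,0,0,0,0.09,0,0,0.0625,0,0,0,0.09,0,0,0.0625,0,0,0,0.09,0,0,0.0625,0,0,0,0.09,0,0,0.0625,0,0,0,0.09,0,0,0.0625,0,0,0,0.09,0,0,0.0625,0,0,0,0.09]'

```text
clock: 13.95
eef_pos: [551.1, -8.8, 125.8]
tcp_rot: [[-0.955, 0.295, 0.001], [0.295, 0.955, 0.0], [-0.001, 0.0, -1.0]]
contact_force: [0.6, -0.5, 0.1]
finger_gap: 0.969
grip_force: 0.0
```

```bash
python3 go.py 550.5 -8.8 95 72.8
```

```text
shift [ 0.0006 -0.0002  0.0308] turn_z 0.04 yaw 72.84 pos [551.1  -8.8 125.8] t 13.95 gap 90.1 grip 0.0 F [ 0.6 -0.5  0.1] tilt [ 1.3e-03  1.0e-04 -1.0e+00]
```

In the tool's units: 0.0265 m / 0.8 = 0.0331, 0.024 m / 0.8 = 0.03.

Emit:
play_rows --moves '[0,0,0.0188,0,0,0,0.09,0,0,0.03,0,0,0,0.09,0,0,0.0331,0,0,0,0.09,0,0,0.0331,0,0,0,0.05,0,0,0.0331,0,0,0,0.05,0,0,0.0331,0,0,0,0.05,0,0,0.0331,0,0,0,0.05,0,0,0.0331,0,0,0,0.05]'

```text
clock: 14.75
eef_pos: [551.0, -8.9, 98.9]
tcp_rot: [[-0.955, 0.295, 0.001], [0.295, 0.955, 0.0], [-0.001, 0.0, -1.0]]
contact_force: [-0.8, 0.5, 3.4]
finger_gap: 0.72
grip_force: 30.0
```

```bash
python3 go.py 389.4 -316.6 180 72.8
```

```text
shift [ 0.0635 -0.3417 -0.0812] turn_z 0.03 yaw 72.83 pos [551.   -8.9  98.9] t 14.75 gap 67.0 grip 30.0 F [-0.8  0.5  3.4] tilt [ 7.e-04  0.e+00 -1.e+00]
```

In the tool's units: -0.3417 m / 0.8 = -0.4271, 0.0635 m / 0.8 = 0.0794.

Emit:
play_rows --moves '[0,0,-0.05,0,0,0,0.05,0,0,-0.1063,0,0,0,0.05,0.0794,-0.4271,-0.1063,0,0,0,0.05,0.0794,-0.4271,-0.1063,0,0,0,0.05,0.0794,-0.4271,-0.1063,0,0,0,0.05,0.0794,-0.4271,-0.1063,0,0,0,0.05,0.0794,-0.4271,-0.1063,0,0,0,0.05,0.0794,-0.4271,-0.1063,0,0,0,0.05]'

```text
clock: 15.55
eef_pos: [410.1, -276.0, 183.7]
tcp_rot: [[-0.956, 0.295, 0.0], [0.295, 0.956, -0.0], [-0.0, -0.0, -1.0]]
contact_force: [0.6, -0.2, -0.7]
finger_gap: 0.722
grip_force: 30.0
```

In the tool's units: 0.1 m / 0.8 = 0.125, 0.08 m / 0.8 = 0.1.

Emit:
play_rows --moves '[0.0109,-0.0585,0,0,0,0,0.05,0.0109,-0.0585,0.025,0,0,0,0.05,0.0109,-0.0585,0.0625,0,0,0,0.05,0.0109,-0.0585,0.1,0,0,0,0.05,0.0109,-0.0585,0.125,0,0,0,0.05,0.0109,-0.0585,0.125,0,0,0,0.05,0.0109,-0.0585,0.125,0,0,0,0.05,0.0109,-0.0585,0.125,0,0,0,0.05]'

```text
clock: 16.35
eef_pos: [389.7, -317.0, 84.6]
tcp_rot: [[-0.955, 0.295, 0.001], [0.295, 0.955, -0.001], [-0.001, -0.0, -1.0]]
contact_force: [-0.1, -0.2, -0.3]
finger_gap: 0.725
grip_force: 30.0
```

```bash
python3 go.py 389.4 -316.6 15.5 72.8; python3 - <<'E'
from workcell import cams
from h import *
d=cams.get_image("wrist");cv2.imwrite("pics/w5.png",d["img"][:,:,::-1])
E
```

```text
shift [0.0005 0.0004 0.0691] turn_z 0.03 yaw 72.83 pos [ 389.7 -317.    84.6] t 16.35 gap 67.4 grip 30.0 F [-0.1 -0.2 -0.3] tilt [ 1.2e-03 -8.0e-04 -1.0e+00]
```

View pics/w5.png

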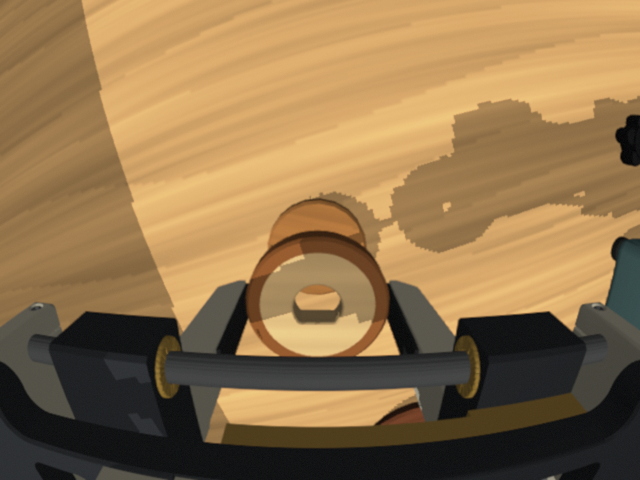

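The leather wheel is level at (318,300), above the base at (317,235). I'll lower it.

Emit:
play_rows --moves '[0.0006,0,0.0313,0,0,0,0.05,0.0006,0,0.06,0,0,0,0.05,0.0006,0,0.075,0,0,0,0.05,0.0006,0,0.0825,0,0,0,0.05,0.0006,0,0.085,0,0,0,0.05,0.0006,0,0.0856,0,0,0,0.05,0.0006,0,0.0856,0,0,0,0.05,0.0006,0,0.0856,0,0,0,0.05]'

```text
clock: 17.2
eef_pos: [389.0, -316.8, 15.6]
tcp_rot: [[-0.955, 0.295, 0.001], [0.295, 0.955, -0.001], [-0.001, -0.0, -1.0]]
contact_force: [0.5, 0.4, -0.6]
finger_gap: 0.724
grip_force: 30.0
```

In the tool's units: -0.18 m / 0.8 = -0.225, -0.13 m / 0.8 = -0.1625.

Emit:
play_rows --moves '[0,0,0,0,0,0,0.093,0,0,0,0,0,0,0.093,0,0,0,0,0,0,0.093,0,0,0,0,0,0,0.093,0,0,-0.0375,0,0,0,0.093,0,0,-0.1,0,0,0,0.093,0,0,-0.1625,0,0,0,0.093,0,0,-0.225,0,0,0,0.093]'

```text
clock: 18.0
eef_pos: [388.2, -316.3, 196.9]
tcp_rot: [[-0.955, 0.295, -0.0], [0.295, 0.955, 0.0], [0.001, 0.0, -1.0]]
contact_force: [0.9, -0.6, -0.9]
finger_gap: 0.998
grip_force: 0.0
```

```bash
python3 go.py 550.5 -8.8 230 72.8; python3 - <<'E'
from workcell import cams
from h import *
d=cams.get_image("top");P=cloud(d)
for n,c in(("leather",(389.4,-316.6)),("felt",(418,297.5))):
    q=P[(np.hypot(P[...,0]-c[0],P[...,1]-c[1])<45)&(P[...,2]>16)&(P[...,2]<36)]
    print(n,len(q),cv2.minEnclosingCircle(q[:,:2].astype(np.float32)),np.percentile(q[:,2],[10,50,90]))
E
```

```text
shift [-0.0642  0.3417 -0.0331] turn_z 0.03 yaw 72.83 pos [ 388.2 -316.3  196.9] t 18.0 gap 92.8 grip 0.0 F [ 0.9 -0.6 -0.9] tilt [-5.e-04  3.e-04 -1.e+00]
leather 526 ((389.83740234375, -314.9666748046875), 33.87202453613281) [22.15295102 24.92726426 27.17142685]
felt 575 ((417.7539367675781, 297.0312194824219), 26.517276763916016) [23.73144005 26.97736716 29.42289598]
```

Emit:
play_rows --moves '[-0.0803,0.4271,-0.0413,0,0,0,0.09,-0.0803,0.4271,-0.0413,0,0,0,0.09,-0.0803,0.4271,-0.0413,0,0,0,0.09,-0.0803,0.4271,-0.0413,0,0,0,0.09,-0.0803,0.4271,-0.0413,0,0,0,0.09,-0.0803,0.4271,-0.0413,0,0,0,0.09,-0.0803,0.4271,-0.0413,0,0,0,0.09,-0.0803,0.4271,-0.0413,0,0,0,0.09]'

```text
clock: 18.85
eef_pos: [553.8, -1.7, 228.3]
tcp_rot: [[-0.958, 0.287, 0.003], [0.287, 0.958, 0.003], [-0.002, 0.004, -1.0]]
contact_force: [-0.4, 0.5, -0.8]
finger_gap: 0.974
grip_force: 0.0
```

Emit:
play_rows --moves '[0,0,0,0,0,0,0.09,0,0,0,0,0,0,0.09,0,0,0,0,0,0,0.09,0,0,0,0,0,0,0.09,0,0,0,0,0,0,0.09,0,0,0,0,0,0,0.09,0,0,0,0,0,0,0.09,0,0,0,0,0,0,0.09]'

```text
clock: 19.65
eef_pos: [550.9, -9.1, 228.1]
tcp_rot: [[-0.955, 0.295, 0.0], [0.295, 0.955, -0.0], [-0.0, 0.0, -1.0]]
contact_force: [0.8, 0.0, 0.4]
finger_gap: 0.967
grip_force: 0.0
```

```bash
python3 go.py 564.5 293.5 230 72.8; python3 - <<'E'
from workcell import cams
from h import *
d=cams.get_image("wrist");np.savez("pics/w6.npz",**d)
cv2.imwrite("pics/w6.png",cv2.resize(d["img"][130:370,200:440][:,:,::-1],(600,600),interpolation=2))
d=cams.get_image("top");np.savez("pics/t6.npz",**d)
E
```

```text
shift [ 0.0764  0.2931 -0.0019] turn_z 0.02 yaw 72.82 pos [550.9  -9.1 228.1] t 19.65 gap 89.9 grip 0.0 F [0.8 0.  0.4] tilt [ 1.e-04 -0.e+00 -1.e+00]
```

View pics/w6.png

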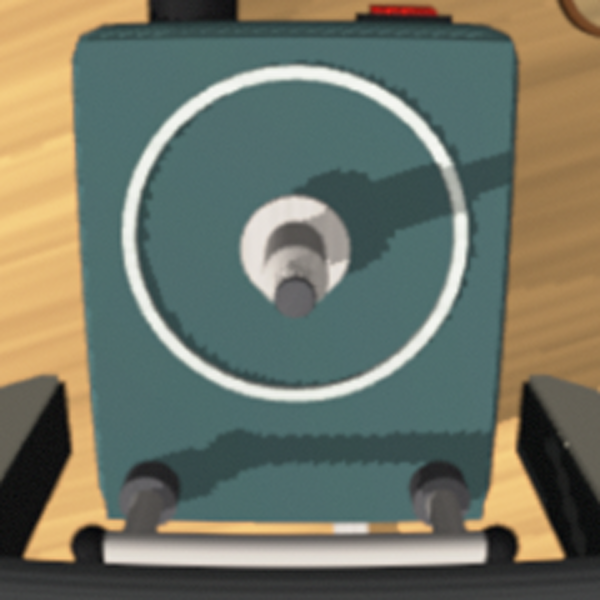

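The bare spindle with its flange is at crop (295,245) and its threaded tip at (295,297). The ring is concentric and the bar is level at row 548.

```bash
cat >> h.py <<'E'
def circ(p):
    from scipy.optimize import least_squares
    s=least_squares(lambda q:np.hypot(p[:,0]-q[0],p[:,1]-q[1])-q[2],[*p.mean(0),30],loss="soft_l1").x
    return s.round(2)
def hullpts(m):
    c=max(cv2.findContours(m.astype(np.uint8),0,1)[0],key=cv2.contourArea);return cv2.convexHull(c)[:,0]
E
python3 - <<'E'
from h import *
d=dict(np.load("pics/w6.npz"));H,S,V=cv2.split(cv2.cvtColor(d["img"],cv2.COLOR_RGB2HSV))
v,u=np.mgrid[:480,:640];P=lambda q,z:np.array([plane(d,p,z,True)[:2] for p in q])
white=(S<80)&(V>110)
ring=white&(np.hypot(u-318,v-223)<80)&(np.hypot(u-318,v-223)>55)
print("ring outer",circ(P(hullpts(ring),80)))
c=cv2.findContours(ring.astype(np.uint8),cv2.RETR_CCOMP,1)[0];c=sorted(c,key=cv2.contourArea)[-2:]
for k in c: print("ring c",circ(P(k[:,0],80)))
fl=(S<60)&(V>60)&(np.hypot(u-318,v-230)<35)
q=hullpts(fl);q=q[q[:,1]<232];print("flange",circ(P(q,96)),len(q))
tip=(V<125)&(S<60)&(np.hypot(u-318,v-248.5)<11)&(v>240);q=hullpts(tip);q=q[q[:,1]>246];print("tip",q.mean(0),circ(P(q,150)))
print("tip centre",plane(d,(318,248.5),150,True))
# bar yaw: mid row left/right
bar=white&(v>342)&(v<358)&(u>240)&(u<400)
for z in(128,):
    cols=[(x,np.mean(np.where(bar[:,x])[0])) for x in range(250,386,6) if bar[:,x].any()]
    b=P(cols,z);f=np.polyfit(b[:,1],b[:,0],1);print("bar yaw",np.degrees(np.arctan2(1,f[0])),b.mean(0))
    n=np.array([np.cos(np.radians(-17.2)),np.sin(np.radians(-17.2))]);print("x dist axis->bar",(b.mean(0)-[550.7,-8.9])@n)
E
```

```text
ring outer [548.28  -5.7   67.74]
ring c [551.96 -12.32  53.2 ]
ring c [549.17  -7.75  64.37]
flange [550.17  -8.71  18.85] 13
tip [317.66666667 254.5       ] [112477.21 -26304.6  114969.69]
tip centre [549.9210084   -8.52712263 150.        ]
bar yaw 72.92876691657699 [642.43946867 -38.79929526]
x dist axis->bar 96.47819167153925
```

In the tool's units: 0.2931 m / 0.8 = 0.3664, 0.0764 m / 0.8 = 0.0955.

Emit:
play_rows --moves '[0.0955,0.3664,0,0,0,0,0.09,0.0955,0.3664,0,0,0,0,0.09,0.0955,0.3664,0,0,0,0,0.09,0.0955,0.3664,0,0,0,0,0.09,0.0955,0.3664,0,0,0,0,0.09,0.0955,0.3664,0,0,0,0,0.09,0.0955,0.3664,0,0,0,0,0.09,0.0955,0.3664,0,0,0,0,0.09]'

```text
clock: 20.55
eef_pos: [563.8, 295.2, 227.5]
tcp_rot: [[-0.956, 0.292, -0.001], [0.292, 0.956, -0.0], [0.001, -0.0, -1.0]]
contact_force: [-0.1, -1.2, -0.6]
finger_gap: 0.974
grip_force: 0.0
```

Emit:
play_rows --moves '[0,0,0.0625,0,0,0,0.09,0,0,0.1,0,0,0,0.09,0,0,0.1,0,0,0,0.09,0,0,0.1,0,0,0,0.09,0,0,0.1,0,0,0,0.09,0,0,0.1,0,0,0,0.09,0,0,0.1,0,0,0,0.09,0,0,0.1,0,0,0,0.09]'

```text
clock: 21.35
eef_pos: [564.8, 293.8, 148.9]
tcp_rot: [[-0.955, 0.295, 0.001], [0.295, 0.955, 0.001], [-0.001, 0.001, -1.0]]
contact_force: [0.9, 0.0, -0.1]
finger_gap: 0.965
grip_force: 0.0
```

```bash
python3 go.py 564.5 293.5 10 72.8; python3 - <<'E'
from workcell import cams
from h import *
d=cams.get_image("wrist");np.savez("pics/w7.npz",**d)
cv2.imwrite("pics/w7.png",cv2.resize(d["img"][170:330,240:400][:,:,::-1],(600,600),interpolation=2))
E
```

```text
shift [ 0.0003 -0.0005  0.1389] turn_z 0.03 yaw 72.83 pos [564.8 293.8 148.9] t 21.35 gap 89.7 grip 0.0 F [ 0.9  0.  -0.1] tilt [ 1.2e-03  7.0e-04 -1.0e+00]
```

View pics/w7.png

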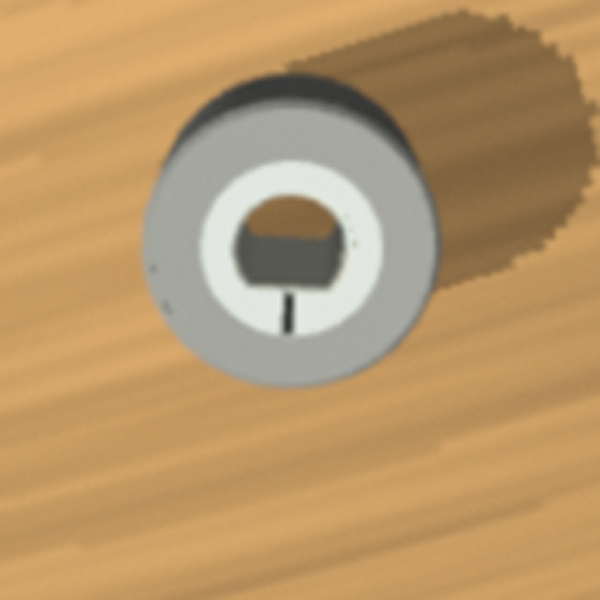

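The stone's bush is centred at crop (292,247). Its black line runs from (289,293) to (287,333), so it is within a few degrees of the tool's -x.

```bash
python3 - <<'E'
from h import *
d=dict(np.load("pics/w7.npz"));H,S,V=cv2.split(cv2.cvtColor(d["img"],cv2.COLOR_RGB2HSV))
v,u=np.mgrid[:480,:640];P=lambda q,z:np.array([plane(d,p,z,True)[:2] for p in q])
r=np.hypot(u-317.8,v-235.9)
bush=(V>190)&(S<40)&(r<30);q=hullpts(bush);b=circ(P(q,40));print("bush",b,cv2.minEnclosingCircle(q.astype(np.float32)))
st=(S<40)&(V>125)&(r<48);q=hullpts(st);print("stone",circ(P(q,40)))
ln=(V<140)&(v>=249)&(v<=258)&(abs(u-317)<5);wt=(200-V.astype(float))
rows=[(np.sum(u[k,310:325]*np.clip(215-V[k,310:325].astype(float),0,None))/np.sum(np.clip(215-V[k,310:325].astype(float),0,None)),k) for k in range(250,258)]
p=P(rows,40);f=cv2.fitLine(p.astype(np.float32),2,0,.01,.01).ravel();print("line",np.degrees(np.arctan2(f[1],f[0])), "radial",np.degrees(np.arctan2(*(p.mean(0)-b[:2])[::-1])),p.mean(0))
# bore flat edge: per column last dark row
e=[]
for c in range(308,329):
    col=V[236:252,c].astype(float);k=np.where((col[:-1]<150)&(col[1:]>=150))[0]
    if len(k): k=k[0];e.append((c,236+k+(150-col[k])/(col[k+1]-col[k])))
p=P(e,40);print(len(e),np.round([x[1] for x in e],1));f=cv2.fitLine(p[2:-2].astype(np.float32),2,0,.01,.01).ravel();print("flat dir",np.degrees(np.arctan2(f[1],f[0])),p.mean(0))
t=dict(np.load("pics/top0.npz"))
E
```

```text
bush [563.7  293.89  18.61] ((317.1875, 235.5), 24.439517974853516)
stone [563.33 293.67  29.82]
line -19.730898 radial -19.886903715968053 [576.72496385 289.17839592]
21 [245.7 245.7 245.7 245.7 245.7 245.8 245.9 246.1 246.1 246.  246.  246.
 246.2 246.3 246.3 246.3 246.3 246.4 246.4 246.1 245.1]
flat dir 69.934654 [571.26613048 292.15823378]
```

In the tool's units: 0.138 m / 0.8 = 0.1725, 0.13 m / 0.8 = 0.1625, 2.8 degrees / 180 = 0.0156.

Emit:
play_rows --moves '[0.0009,-0.0003,0.0375,0,0,0.0156,0.09,0.0009,-0.0003,0.0875,0,0,0.0156,0.09,0.0009,-0.0003,0.1375,0,0,0.0156,0.09,0.0009,-0.0003,0.1625,0,0,0.0156,0.09,0.0009,-0.0003,0.1725,0,0,0.0156,0.09,0.0009,-0.0003,0.1725,0,0,0.0156,0.09,0.0009,-0.0003,0.1725,0,0,0.0156,0.09,0.0009,-0.0003,0.1725,0,0,0.0156,0.09]'

```text
clock: 22.2
eef_pos: [564.6, 294.0, 11.5]
tcp_rot: [[-0.94, 0.342, 0.002], [0.342, 0.94, 0.001], [-0.001, 0.002, -1.0]]
contact_force: [-0.6, -0.1, -0.1]
finger_gap: 0.967
grip_force: 0.0
```

Emit:
play_rows --moves '[0,0,0,0,0,0,0.05,0,0,0,0,0,0,0.05,0,0,0,0,0,0,0.05,0,0,0,0,0,0,0.05,0,0,0,0,0,0,0.05,0,0,0,0,0,0,0.05,0,0,0,0,0,0,0.05,0,0,0,0,0,0,0.05]'

```text
clock: 23.0
eef_pos: [563.9, 293.7, 10.2]
tcp_rot: [[-0.94, 0.342, 0.0], [0.342, 0.94, 0.0], [-0.0, 0.0, -1.0]]
contact_force: [-0.4, -0.2, 5.3]
finger_gap: 0.66
grip_force: 30.0
```

```bash
python3 go.py 564 293.8 10 70
```

```text
shift [-0.0001  0.0001  0.0002] turn_z 0.03 yaw 70.03 pos [563.9 293.7  10.2] t 23.0 gap 61.4 grip 30.0 F [-0.4 -0.2  5.3] tilt [ 3.e-04  2.e-04 -1.e+00]
```

In the tool's units: -0.19 m / 0.8 = -0.2375, -0.03 m / 0.8 = -0.0375, -2.8 degrees / 180 = -0.0156.

Emit:
play_rows --moves '[0,0,-0.0375,0,0,0,0.05,0,0,-0.0875,0,0,0,0.05,0,0,-0.1375,0,0,0,0.05,0,0,-0.1875,0,0,0,0.05,0,0,-0.225,0,0,0,0.05,0,0,-0.2375,0,0,-0.0156,0.05,0,0,-0.2375,0,0,-0.0156,0.05,0,0,-0.2375,0,0,-0.0156,0.05]'

```text
clock: 23.8
eef_pos: [563.2, 293.2, 199.1]
tcp_rot: [[-0.955, 0.296, -0.001], [0.296, 0.955, -0.001], [0.001, -0.001, -1.0]]
contact_force: [-0.7, -0.7, -2.7]
finger_gap: 0.66
grip_force: 30.0
```

```bash
python3 go.py 550.35 -8.7 200 72.9
```

```text
shift [-0.0772 -0.2921 -0.0007] turn_z -0.14 yaw 72.76 pos [563.2 293.2 199.1] t 23.8 gap 61.4 grip 30.0 F [-0.7 -0.7 -2.7] tilt [-1.1e-03 -6.0e-04 -1.0e+00]
```

Moving slowly towards the spindle at a safe height.

Emit:
play_rows --moves '[-0.0119,-0.045,0,0,0,0,0.05,-0.025,-0.0938,0,0,0,0,0.05,-0.0375,-0.1438,0,0,0,0,0.05,-0.0513,-0.1938,0,0,0,0,0.05,-0.0644,-0.2438,0,0,0,0,0.05,-0.0775,-0.2938,0,0,0,0,0.05,-0.0888,-0.3375,0,0,0,0,0.05,-0.0958,-0.3645,0,0,0,0,0.05]'

```text
clock: 24.6
eef_pos: [549.5, -11.1, 198.4]
tcp_rot: [[-0.954, 0.299, -0.003], [0.299, 0.954, -0.001], [0.003, -0.002, -1.0]]
contact_force: [0.6, -0.0, -1.9]
finger_gap: 0.665
grip_force: 30.0
```

Emit:
play_rows --moves '[0,0,0,0,0,0,0.05,0,0,0,0,0,0,0.05,0,0,0,0,0,0,0.05,0,0,0,0,0,0,0.05,0,0,0,0,0,0,0.05,0,0,0,0,0,0,0.05,0,0,0,0,0,0,0.05,0,0,0,0,0,0,0.05]'

```text
clock: 25.4
eef_pos: [550.8, -7.5, 200.1]
tcp_rot: [[-0.955, 0.295, 0.0], [0.295, 0.955, 0.0], [-0.0, 0.0, -1.0]]
contact_force: [0.7, -0.8, -1.3]
finger_gap: 0.664
grip_force: 30.0
```

```bash
python3 go.py 550.35 -8.7 160 72.9; python3 - <<'E'
from workcell import cams
from h import *
d=cams.get_image("wrist");np.savez("pics/w8.npz",**d)
a=d["img"][170:370,220:420]
d=cams.get_image("scene");np.savez("pics/s8.npz",**d)
b=d["img"][150:280,260:390]
cv2.imwrite("pics/w8.png",np.hstack([cv2.resize(x,(400,400),interpolation=2) for x in(a,b)])[:,:,::-1])
E
```

```text
shift [ 0.0001 -0.0013  0.0401] turn_z -0.06 yaw 72.84 pos [550.8  -7.5 200.1] t 25.4 gap 61.7 grip 30.0 F [ 0.7 -0.8 -1.3] tilt [ 1.e-04  0.e+00 -1.e+00]
```

View pics/w8.png

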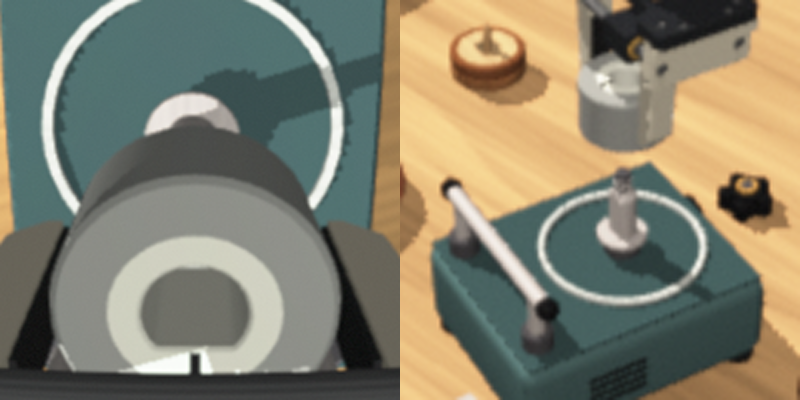

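The stone is held level, its line faces the bar, and its centre column (195) sits about 1 mm off the flange column (192) as computed. I'll correct that and lower over the thread, stopping above the shaft shoulder.

In the tool's units: 0.053 m / 0.8 = 0.0663, 0.051 m / 0.8 = 0.0638.

Emit:
play_rows --moves '[0,-0.0016,0.0125,0,0,0,0.05,0,-0.0016,0.025,0,0,0,0.05,0,-0.0016,0.035,0,0,0,0.05,0,-0.0016,0.0438,0,0,0,0.05,0,-0.0016,0.0525,0,0,0,0.05,0,-0.0016,0.06,0,0,0,0.05,0,-0.0016,0.0638,0,0,0,0.05,0,-0.0016,0.0663,0,0,0,0.05]'

```text
clock: 26.3
eef_pos: [550.4, -8.9, 146.7]
tcp_rot: [[-0.955, 0.295, -0.0], [0.295, 0.955, -0.0], [0.0, -0.0, -1.0]]
contact_force: [-0.5, -0.3, -1.8]
finger_gap: 0.662
grip_force: 30.0
```

```bash
python3 go.py 550.35 -8.7 144 72.9; python3 - <<'E'
from workcell import cams
from h import *
d=cams.get_image("top");np.savez("pics/t9.npz",**d)
d=cams.get_image("wrist");np.savez("pics/w9.npz",**d)
cv2.imwrite("pics/w9.png",cv2.resize(d["img"][250:370,250:400],(750,600),interpolation=2)[:,:,::-1])
E
```

```text
shift [0.0001 0.0001 0.0027] turn_z -0.07 yaw 72.83 pos [550.4  -8.9 146.7] t 26.3 gap 61.6 grip 30.0 F [-0.5 -0.3 -1.8] tilt [-2.e-04 -0.e+00 -1.e+00]
```

View pics/w9.png

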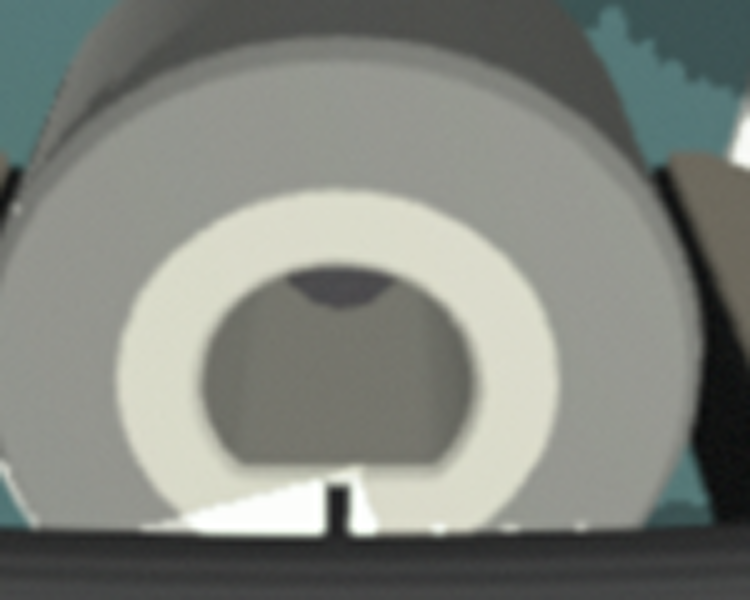

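The thread tip shows through the bore, centred at column 340 like the bore itself, so y is aligned. I'll check the x offset by ray casting.

```bash
python3 - <<'E'
from h import *
d=dict(np.load("pics/w9.npz"))
a=np.radians(-17.1);n=np.array([np.cos(a),np.sin(a)])
ztop=176.6;pos=np.array([550.4,-8.9])
for nm,row,z,off in(("tip +x edge",250+308/5,150,-6),("bore -x edge",250+262/5,ztop,11.5),("bore flat",250+465/5,ztop,-8),("bush -x edge",250+188/5,ztop,17.5)):
    p=plane(d,(318,row),z,True)[:2];print(nm,"x rel TCP",((p-pos)@n).round(2),"-> centre",((p-pos)@n+off).round(2))
E
```

```text
tip +x edge x rel TCP 5.27 -> centre -0.73
bore -x edge x rel TCP -12.58 -> centre -1.08
bore flat x rel TCP 6.64 -> centre -1.36
bush -x edge x rel TCP -19.07 -> centre -1.57
```

The offset is about 0.4 mm, within clearance. Lowering gently past the shoulder.

In the tool's units: 0.012 m / 0.8 = 0.015, 0.011 m / 0.8 = 0.0138.

Emit:
play_rows --moves '[-0.0005,0,0.0013,0,0,0,0.05,-0.0005,0,0.0038,0,0,0,0.05,-0.0005,0,0.0063,0,0,0,0.05,-0.0005,0,0.0088,0,0,0,0.05,-0.0005,0,0.0113,0,0,0,0.05,-0.0005,0,0.0138,0,0,0,0.05,-0.0005,0,0.015,0,0,0,0.05,-0.0005,0,0.015,0,0,0,0.05]'

```text
clock: 27.2
eef_pos: [550.8, -9.0, 134.8]
tcp_rot: [[-0.955, 0.295, -0.0], [0.295, 0.955, -0.0], [0.0, -0.0, -1.0]]
contact_force: [-0.4, 0.9, -1.3]
finger_gap: 0.66
grip_force: 30.0
```

```bash
python3 go.py 550.7 -9 106 72.9
```

```text
shift [ 0.     -0.      0.0288] turn_z -0.07 yaw 72.83 pos [550.8  -9.  134.8] t 27.2 gap 61.4 grip 30.0 F [-0.4  0.9 -1.3] tilt [-2.e-04 -0.e+00 -1.e+00]
```

In the tool's units: 0.026 m / 0.8 = 0.0325, 0.023 m / 0.8 = 0.0288.

Emit:
play_rows --moves '[0,0,0.0038,0,0,0,0.05,0,0,0.0088,0,0,0,0.05,0,0,0.0138,0,0,0,0.05,0,0,0.0188,0,0,0,0.05,0,0,0.0238,0,0,0,0.05,0,0,0.0288,0,0,0,0.05,0,0,0.0325,0,0,0,0.05,0,0,0.0325,0,0,0,0.05]'

```text
clock: 28.0
eef_pos: [550.6, -9.0, 108.5]
tcp_rot: [[-0.955, 0.295, -0.001], [0.295, 0.955, -0.0], [0.001, -0.0, -1.0]]
contact_force: [0.1, -0.0, -2.3]
finger_gap: 0.662
grip_force: 30.0
```

Emit:
play_rows --moves '[0,0,0.0006,0,0,0,0.05,0,0,0.0013,0,0,0,0.05,0,0,0.0019,0,0,0,0.05,0,0,0.0025,0,0,0,0.05,0,0,0.0025,0,0,0,0.05,0,0,0.0025,0,0,0,0.05,0,0,0.0025,0,0,0,0.05,0,0,0.0025,0,0,0,0.05]'

```text
clock: 28.8
eef_pos: [550.9, -9.0, 107.0]
tcp_rot: [[-0.955, 0.295, 0.0], [0.295, 0.955, -0.0], [-0.0, -0.0, -1.0]]
contact_force: [-0.6, 0.3, -1.6]
finger_gap: 0.663
grip_force: 30.0
```

```bash
python3 go.py 550.7 -9 106 72.9
```

```text
shift [ 0.0001 -0.0001  0.001 ] turn_z -0.07 yaw 72.83 pos [550.9  -9.  107. ] t 28.8 gap 61.6 grip 30.0 F [-0.6  0.3 -1.6] tilt [ 1.e-04 -0.e+00 -1.e+00]
```

In the tool's units: 0.0008 m / 0.8 = 0.001, 0.0006 m / 0.8 = 0.0008.

Emit:
play_rows --moves '[0,0,0.0003,0,0,0,0.05,0,0,0.0005,0,0,0,0.05,0,0,0.0008,0,0,0,0.05,0,0,0.0008,0,0,0,0.05,0,0,0.0008,0,0,0,0.05,0,0,0.001,0,0,0,0.05,0,0,0.001,0,0,0,0.05,0,0,0.001,0,0,0,0.05]'

```text
clock: 29.6
eef_pos: [550.9, -9.0, 106.2]
tcp_rot: [[-0.955, 0.295, 0.0], [0.295, 0.955, -0.0], [-0.0, 0.0, -1.0]]
contact_force: [0.5, 0.5, -1.9]
finger_gap: 0.664
grip_force: 30.0
```

```bash
python3 go.py 550.7 -9 106 72.9
```

```text
shift [ 0.0002 -0.0001  0.0002] turn_z -0.07 yaw 72.83 pos [550.9  -9.  106.2] t 29.6 gap 61.7 grip 30.0 F [ 0.5  0.5 -1.9] tilt [ 1.e-04 -0.e+00 -1.e+00]
```

Within about 0.2 mm of the seat. I'll creep on with tiny steps to feel contact.

In the tool's units: 0.0003 m / 0.8 = 0.0004, 0.0002 m / 0.8 = 0.0003.

Emit:
play_rows --moves '[0,0,0.0001,0,0,0,0.05,0,0,0.0003,0,0,0,0.05,0,0,0.0004,0,0,0,0.05,0,0,0.0004,0,0,0,0.05,0,0,0.0004,0,0,0,0.05,0,0,0.0004,0,0,0,0.05,0,0,0.0004,0,0,0,0.05,0,0,0.0004,0,0,0,0.05]'

```text
clock: 30.4
eef_pos: [550.9, -9.0, 106.2]
tcp_rot: [[-0.955, 0.295, 0.0], [0.295, 0.955, -0.0], [-0.0, 0.0, -1.0]]
contact_force: [-0.7, -0.0, 5.3]
finger_gap: 0.664
grip_force: 30.0
```

```bash
python3 go.py 550.7 -9 106 72.9
```

```text
shift [ 0.0002 -0.      0.0002] turn_z -0.07 yaw 72.83 pos [550.9  -9.  106.2] t 30.4 gap 61.8 grip 30.0 F [-0.7 -0.   5.3] tilt [ 3.e-04 -0.e+00 -1.e+00]
```

The force went from -1.9 to +5.3 N with no further descent, so the stone is on the flange. Releasing.

Emit:
play_rows --moves '[0,0,0,0,0,0,0.07,0,0,0,0,0,0,0.08,0,0,0,0,0,0,0.09,0,0,0,0,0,0,0.09,0,0,0,0,0,0,0.09,0,0,0,0,0,0,0.09,0,0,0,0,0,0,0.09,0,0,0,0,0,0,0.09]'

```text
clock: 31.2
eef_pos: [550.9, -9.0, 105.9]
tcp_rot: [[-0.955, 0.295, 0.0], [0.295, 0.955, 0.0], [-0.0, 0.0, -1.0]]
contact_force: [-0.8, 0.0, 0.3]
finger_gap: 0.97
grip_force: 0.0
```

In the tool's units: -0.15 m / 0.8 = -0.1875, -0.13 m / 0.8 = -0.1625.

Emit:
play_rows --moves '[0,0,-0.025,0,0,0,0.09,0,0,-0.0625,0,0,0,0.09,0,0,-0.1125,0,0,0,0.09,0,0,-0.1625,0,0,0,0.09,0,0,-0.1875,0,0,0,0.09,0,0,-0.1875,0,0,0,0.09,0,0,-0.1875,0,0,0,0.09,0,0,-0.1875,0,0,0,0.09]'

```text
clock: 32.0
eef_pos: [550.1, -9.0, 254.7]
tcp_rot: [[-0.955, 0.295, -0.002], [0.295, 0.955, -0.0], [0.002, -0.001, -1.0]]
contact_force: [0.0, -0.9, 0.4]
finger_gap: 0.968
grip_force: 0.0
```

```bash
python3 go.py 550.7 -9 106 72.9; python3 - <<'E'
from workcell import cams
from h import *
d=cams.get_image("wrist");cv2.imwrite("pics/w10.png",d["img"][:,:,::-1])
for n in("scene","top"):
    d=cams.get_image(n);P=cloud(d)
    q=P[(np.hypot(P[...,0]-550.7,P[...,1]+9)<29)&(np.hypot(P[...,0]-550.7,P[...,1]+9)>14)&(P[...,2]>120)&(P[...,2]<150)];print(n,len(q),np.percentile(q[:,2],[10,50,90]) if len(q) else '')
    q=P[(np.hypot(P[...,0]-610,P[...,1]+281)<25)&(P[...,2]>11)];print("spacer",len(q),q.mean(0) if len(q) else '')
E
```

```text
shift [-0.0009  0.0003  0.1487] turn_z -0.07 yaw 72.83 pos [550.1  -9.  254.7] t 32.0 gap 90.1 grip 0.0 F [ 0.  -0.9  0.4] tilt [-2.e-03 -2.e-04 -1.e+00]
scene 328 [130.67017113 137.50569172 139.29278061]
spacer 96 [ 612.05851488 -280.17326524   15.89249573]
top 0 
spacer 128 [ 610.94993029 -279.71803855   14.73260506]
```

View pics/w10.png

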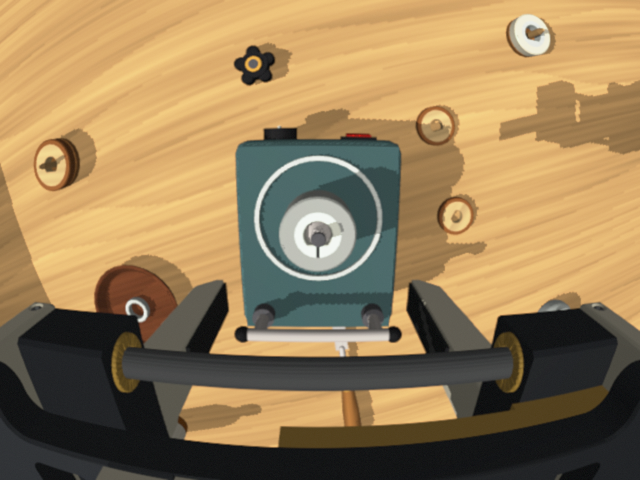

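The stone is seated on the spindle at (318,235) with its line facing the bar. Spacer (135,310), felt wheel (530,35), leather wheel (55,165), nut (254,65) and gouge are all in place. Handing in.

```bash
python3 -c "
from workcell import robot
print(robot.job_done())"
```

```text
the job is handed in; nothing more can be done
None
```

I handed the job in at about 32 s of the 112 s allowed: the spacer is in the dish, the felt and leather wheels are on their own stands, and the stone is seated on the spindle flange with its flat matched, though the hand-in returned no verdict.

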